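Bring the stoppered spirit sample into the spectrophotometer's beam

ROBOT

A 6-joint arm with a two-finger parallel gripper is mounted at the origin on the work surface. World frame = base frame: x ahead of the robot, y to its left, z up, the work surface at z = 0. Lengths are in m, angles in rad, forces in N, time in s.
With the tool pointing down it reaches from about 0.35 to 0.95 m from the base axis. Payload 17.4 kg.
Tool frame: the origin (TCP) lies midway between the tips of the shut fingers; the grasp point (between the pads) lies 19 mm behind it; z points along the fingers, y is the line along which they close (so a half turn about z gives the same grasp; the last joint's range is limited). The gripper opens to 93 mm and grips with 3 to 60 N. Pads are 15 mm wide; open, the fingers measure 128 mm over their backs; the gripper's body (75 mm by 188 mm) begins 65 mm behind the grasp point.
Start: joints at [-1.327, 0.116, 1.442, -0, 1.584, -0.038], TCP at [0.188, -0.648, 0.219] pointing down, gripper open.
Joint ranges: [-2.83, 2.83], [-0.83, 2.19], [0.07, 2.5], [-1.14, 4.28], [0.01, 3], [-2.97, 2.97]. Speed limits (rad/s): [1.89, 1.89, 2.22, 3.14, 3.14, 3.14].

INTERFACE

Orientations are given as a 3x3 rotation matrix whose columns are the frame's x, y, z axes.
In Python, from plant import bot gives the robot as it stands.
- The arm moves only by the tool drive_tool, never from a script. Its argument "moves" is a list of rows, each an object with "fingers": the opening, from -1 (shut) to 1 (fully open); "xyz": the shift along the tool's x, y, z scaled (see below), a list of three; "rotation": the turn, a rotation vector about the tool's x, y, z scaled (see below), a list of three. A call has 1 to 5 rows; each row is the pose to reach, as a shift and turn from the pose commanded when the call began, along the tool's axes at that moment; what a row does not reach only later rows make up. The controller multiplies each number of a shift by 40 cm and each number of a turn by 90 degrees. A row lasts 1/12 s, in which the tool goes at most 41.7 mm and 7.16 degrees, less where a joint would pass 70% of its speed; a pose out of reach is approached as far as the arm can. A call with a number of a shift or a turn outside -1 to 1 is refused whole. A call with a gripper value outside its range is refused whole. The fingers move at their own pace and stop on an object; "squeeze" is the grip in N (left out, the last holds). Time passes only in rows, so rows that repeat a pose let the fingers close. It gives the time, the measured TCP pose, the force, the opening and the grip force at its end, in the units of the state.
- bot.get_state(): the state, without advancing time (a new reading comes with each control period).
- bot.camera(name): name is "side" or "top" or "wrist"; returns the picture (480x640x3 uint8, red, green, blue); there is no depth.
- bot.camera_info(name): a dict with "fx", "fy", "cx", "cy" (pixels), "view" (4x4, takes a point from world to camera coordinates). Camera axes: x right, y down, z forward; pixel columns grow to the right and rows downward; lengths in m; the calibration is good to about 2 mm. A picture is of the moment at which its call begins: read the wrist's pose just before it. camera_info takes no time and is no camera call; for the wrist camera it gives the pose at the moment of the call.
- bot.finish_job(): hands the job in; it is judged then, once.
Trained networks look in the newest picture that a camera, given by its name, has taken for a name from the list of things; names that differ only in an ending like _2 or _b are one class to them, and where a whole thing is asked for, a point or a joint stands for the part that bears it (a point fixed in the world has none). Each returns a list of dicts, best first, with "p" (0 to 1); they miss things now and then, are a little off and sometimes report something else, mostly with a low value. They report only what shows in the picture. A call takes as long as a camera call.
- bot.look_for(camera, label): "xyz" ([x, y, z] in m, in the coordinates of the camera as it stood for that picture, good to about 4 mm: the middle of the surface that is visible of it).
- bot.masks_of(camera, label): "pixels" (480x640 bool, what is visible of it).
The state is a dict: "clock": time; "joints": joint angles; "joint_vel": joint speeds; "joint_torque": joint torques, N m; "position": TCP position; "tcp_rot": TCP orientation; "force": force on the tool from outside, world axes, zero at the start; "torque": the same for the moment, N m; "finger_gap": finger opening in m; "finger_force": force on a finger pad.
Only numpy, scipy, OpenCV 4.12 (cv2) and the standard library are available. Lean on these libraries where they do the work, as an engineer would, in place of code of your own. Each camera call takes 0.05 s, during which the arm holds its last target. There are 200 camera calls.

TASK

Take the colour reading of the stoppered sample cell: close the lid of the spectrophotometer's cell compartment, then draw the cell rack out by its knob until the ball detent clicks with the stoppered cell in the light beam. Finish still gripping the knob, holding the rack steady in that notch for the reading, and leave the other things on the bench where they stand.

Things in the scene. Friction and masses are not known exactly. Their poses are not given: they have to be found in the camera images.
- spectrophotometer: White bench spectrophotometer, fixed, 300 deep x 360 wide x 130 mm high. Origin: centre of its underside; +x from its front to its back, +y to its left seen from the front. In mm in this frame: front face x = -150; flat top z = 130, sloping down to 85 at the left front (display, y over -45, x under -30). The pull rod leaves the front at y = -85, z = 85 and slides along x.
- beam (a point): Point where the light beam crosses the rack: (-70, -85, 90.5) mm in the instrument's frame, same axes. The beam runs along the instrument's y, between two short lens tubes on the side walls of the open-topped cell compartment (x -138..-8, y -125..-45, rim z = 130 mm), right of the display.
- cell_slide (a joint): Travel of the cell rack and pull rod, m: 0 pushed home (the start), grows as the rod is drawn out (instrument's -x), stop at 0.054. Notches 7 mm wide at 0, 0.016, 0.032, 0.048: a sprung ball clicks in and centres a loosely held rack; 5 to 12 N to leave a notch, 1 to 3 N between. Four pockets 16 mm apart along x: at home the front one is in the beam, each click brings the next one back.
- pull_knob: Bright metal round knob on the pull rod, in front of the instrument. Origin at its middle, on the rod's axis, x along the rod; waist 20 mm in diameter, 22 mm long, between flanges of 25 mm. At home it is 45 mm in front of the front face, 85 mm above the bench, with bare 8 mm rod behind it. Can be gripped from above, across its diameter (along the instrument's y).
- lid (a joint): Opening of the white compartment lid, rad: 0 shut, 1.57 upright, 1.85 fully open; starts at 1.3 to 1.75. The hinge runs along the instrument's x on the compartment's left edge; shutting, the free edge swings to the right (-y) and down. A stiff hinge: the lid stays where it is left and takes 1 to 2 N at the free edge to move.
- lid_hinge (a point): Middle of the lid's hinge line, at (-73, -35, 130.5) mm in the instrument's frame; turns with the lid.
- lid_edge (a point): Middle of the lid's free edge on its outer face: 97 mm from the hinge line and 11.5 mm outward of the plane through it. The lid is a plate 142 mm long (instrument's x) and 98 mm wide with 9 mm skirts; a finger tab 50 mm long stands out 12 mm beyond this edge. Shut, the lid's top is 142 mm above the bench.
- stoppered_center (a point): Centre of the sample cell: a square glass cell 12.5 x 12.5 x 45 mm closed with a round white stopper 12.4 mm in diameter standing 14 mm above it. It sits in one of the three rear pockets of the rack (0.5 mm play each side). This point is half-way up the glass, 90.5 mm above the bench. The other three cells are like it but open, without stoppers.
- beaker: Glass beaker, 70 mm across, 95 high, standing in front of the instrument's display. Origin under its centre. Not to be moved.
- sample_bottle: Small amber bottle, 50 mm across, 105 high, standing to the right of the pull rod. Origin under its centre. Not to be moved.
- cuvette_box: White box for cells with a grey top, 112 x 72 x 38 mm, lying on top of the instrument, behind the display. Origin under its centre. Not to be moved.
- tape_roll: Roll of tape lying flat, 104 mm across, 25 high, on the left. Origin under its centre. Not to be moved.
- thermometer: Pocket infrared thermometer lying on the right, 160 x 44 x 24 mm. Origin under the middle of its body. Not to be moved.
- wash_bottle: White plastic wash bottle, 70 mm across, 185 high, on the left. Origin under its centre. Not to be moved.

How it is judged:
On the way, in this order (a step that is already met when the one before it is completed fails the run):
1. the compartment lid is shut (value of joint lid below 0.05 rad), for 0.2 s.
2. with the lid shut, the knob is gripped and the stoppered cell stands in the beam (value of joint lid below 0.05 rad and contact force between the fingers and pull_knob above 2 N and x of stoppered_center in the frame of beam between -0.0025 and 0.0025 m), for 0.5 s.
At the end, for the whole second after the job is handed in: The lid is shut (under 0.05 rad); the stoppered cell, upright in its pocket, is within 2.5 mm of the beam along the rack's travel, so that the ball sits in that pocket's notch; the rack is at rest, and the fingers still grip the knob with more than 2 N (all of step 2 and velocity of joint cell_slide between -0.01 and 0.01 m/s and z of stoppered_center in the frame of beam between -0.004 and 0.004 m and angle between stoppered_center's own z axis and vertical below 0.15 rad); the arm keeps its last pose, push and grip.
It fails at once if a thing beside the job (beaker, sample bottle, cell box, tape, thermometer, wash bottle) is moved more than 30 mm (distance of any of beaker, sample_bottle, cuvette_box, tape_roll, thermometer, wash_bottle from where it was at the start of the episode above 0.03 m).
It also fails if it takes over 54 s, if anything falls off the work surface, if the arm or the gripper's body presses on something with over 40 N, if the wrist force passes 120 N, or if a joint passes its speed limit or range.

## Working session

There is one attempt and no reset: what is moved stays moved. The work goes in short steps, Python scripts to look and compute and a tool call to move; the robot and the scene stay as the last step left them, time stands still between calls to the robot, and variables do not carry over. Pictures are saved under pics/ and viewed, at most 10 in all, crops included, and the job is handed in when it is done.

Besides the shell and the picture viewer there is one more tool, called after ">>>" as name([rows], argument=value, ...), one row to a line, values as JSON. drive_tool: Moves the arm, as the interface text tells. Shifts and turns lie within -1 to 1; 1 stands for 40 cm of shift or 90 degrees of turn. Its arguments: {"type":"object","properties":{"moves":{"type":"array","items":{"type":"object","properties":{"fingers":{"type":"number"},"xyz":{"type":"array","items":{"type":"number"}},"rotation":{"type":"array","items":{"type":"number"}}}}},"squeeze":{"type":"number"}},"required":["moves"]}

```bash
mkdir -p pics; ls; cat > h.py <<'E'
import numpy as np, cv2
from plant import bot
def snap(n,f):
    im=bot.camera(n); cv2.imwrite('pics/'+f,im[:,:,::-1]); return im
def world(n,p):
    V=np.array(bot.camera_info(n)['view']); return (np.linalg.inv(V)@np.r_[p,1])[:3]
def pix(n,P):
    c=bot.camera_info(n); q=(np.array(c['view'])@np.r_[P,1])[:3]
    return np.array([c['fx']*q[0]/q[2]+c['cx'],c['fy']*q[1]/q[2]+c['cy']])
def ray_z(n,u,v,z):
    c=bot.camera_info(n); I=np.linalg.inv(np.array(c['view']))
    d=I[:3,:3]@np.array([(u-c['cx'])/c['fx'],(v-c['cy'])/c['fy'],1]); o=I[:3,3]
    return o+d*(z-o[2])/d[2]
E
python3 - <<'E'
from h import *
for n in ['top','side']:
    snap(n,n+'1.png')
    for l in ['spectrophotometer','pull_knob','lid_hinge','lid_edge','stoppered_center','beaker','sample_bottle','cuvette_box','wash_bottle','thermometer']:
        r=bot.look_for(n,l)[:2]
        print(n,l,[(np.round(world(n,d['xyz']),3),round(d['p'],2)) for d in r])
print(bot.get_state())
E
```

```text
pics
top spectrophotometer [(array([0.721, 0.064, 0.124]), 0.92)]
top pull_knob [(array([0.625, 0.019, 0.091]), 0.85)]
top lid_hinge [(array([0.662, 0.063, 0.231]), 0.75)]
top lid_edge [(array([0.66 , 0.062, 0.226]), 0.87)]
top stoppered_center []
top beaker [(array([0.548, 0.226, 0.032]), 0.82)]
top sample_bottle [(array([ 0.485, -0.105,  0.075]), 0.54)]
top cuvette_box [(array([0.769, 0.132, 0.166]), 0.66)]
top wash_bottle [(array([0.609, 0.449, 0.121]), 0.93)]
top thermometer [(array([ 0.521, -0.456,  0.02 ]), 0.75)]
side spectrophotometer [(array([0.717, 0.162, 0.123]), 0.66), (array([0.764, 0.149, 0.167]), 0.58)]
side pull_knob [(array([0.543, 0.034, 0.09 ]), 0.47), (array([0.542, 0.231, 0.059]), 0.46)]
side lid_hinge [(array([0.664, 0.066, 0.188]), 0.86)]
side lid_edge [(array([0.666, 0.066, 0.187]), 0.68)]
side stoppered_center []
side beaker [(array([0.452, 0.441, 0.023]), 0.68), (array([0.545, 0.23 , 0.059]), 0.59)]
side sample_bottle [(array([ 0.491, -0.093,  0.062]), 0.64)]
side cuvette_box [(array([0.765, 0.149, 0.167]), 0.61)]
side wash_bottle [(array([0.621, 0.479, 0.11
[... 210 characters left out ...]
       1.58400869e+00, -3.78051384e-02]), 'joint_vel': array([-0.00152851, -0.00261414, -0.00017144, -0.00083334,  0.00087174,
        0.0008552 ]), 'joint_torque': array([ 2.37865905e-03, -7.21020627e+01, -6.22755003e+01,  7.81178917e-02,
        1.82377064e-02, -5.52530651e-05]), 'position': array([ 0.18769775, -0.64837875,  0.21865222]), 'tcp_rot': array([[ 9.60552407e-01,  2.78099033e-01, -2.67612093e-05],
       [ 2.78099034e-01, -9.60552408e-01,  8.36598004e-07],
       [-2.54728870e-05, -8.24586268e-06, -1.00000000e+00]]), 'force': array([0.0036217 , 0.08603699, 0.41540659]), 'torque': array([0.0188431 , 0.01227091, 0.03412478]), 'finger_force': 0.0, 'finger_gap': 0.09320543786993277}
```

View pics/top1.png

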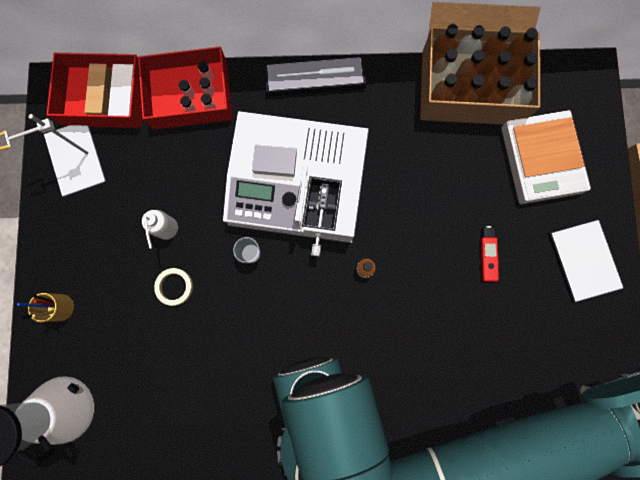

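View pics/side1.png

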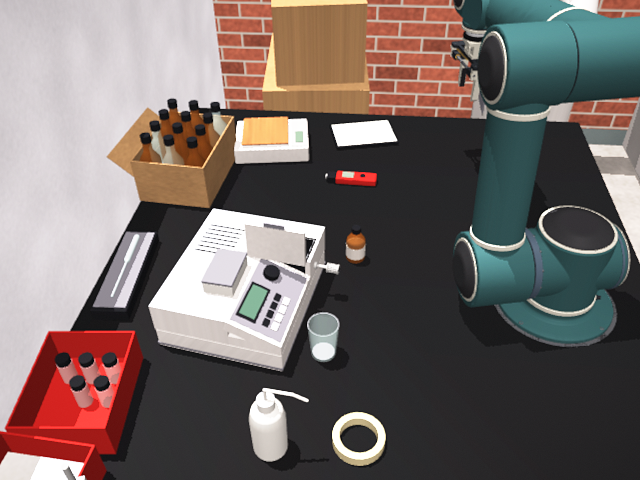

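The top view shows the instrument with corners near (238,112) and (368,128), the knob at about (316,250), and the lid nearly upright beside the open compartment at about (320,203). The side view shows the lid upright and the knob at about (330,268).

```bash
python3 - <<'E'
from h import *
for u,v in [(238,112),(368,128)]: print(np.round(ray_z('top',u,v,.13),3))
for u,v in [(353,242),(224,222)]: print(np.round(ray_z('top',u,v,.0),3), np.round(ray_z('top',u,v,.085),3))
for u,v in [(316,250),(317,238)]: print('knob',np.round(ray_z('top',u,v,.092),3))
bl,br=[ray_z('top',*p,.13) for p in [(238,112),(368,128)]]
d=(bl-br)[:2]; yaw=np.arctan2(-d[0],d[1]); print('yaw',np.degrees(yaw),np.linalg.norm(d))
R=np.array([[np.cos(yaw),-np.sin(yaw)],[np.sin(yaw),np.cos(yaw)]])
c=(bl+br)[:2]/2+R@[-.15,0]; print('centre',c, 'knob',c+R@[-.195,-.085])
c0=bot.camera_info('wrist'); I=np.linalg.inv(np.array(c0['view'])); s=bot.get_state()
print('cam in tool',s['tcp_rot'].T@(I[:3,3]-s['position']), s['tcp_rot'].T@I[:3,:3],c0['fx'])
E
```

```text
[0.918 0.235 0.13 ]
[ 0.863 -0.121  0.13 ]
[ 0.567 -0.077  0.   ] [ 0.556 -0.073  0.085]
[0.634 0.297 0.   ] [0.62  0.28  0.085]
knob [0.536 0.028 0.092]
knob [0.568 0.025 0.092]
yaw -8.804317905261593 0.35979770873149275
centre [0.74217287 0.07988258] knob [0.53646046 0.02573091]
cam in tool [ 0.08319355 -0.00033071 -0.16566337] [[ 8.06491979e-04 -9.54136566e-01 -2.99370613e-01]
 [ 9.99999507e-01  9.42969594e-04 -3.11420645e-04]
 [ 5.79435209e-04 -2.99370214e-01  9.54136856e-01]] 378.2886449060252
```

>>> drive_tool([
  {"fingers": 1, "xyz": [0.076, -0.068, -0.02], "rotation": [0, 0, 0]},
  {"fingers": 1, "xyz": [0.152, -0.136, -0.04], "rotation": [0, 0, 0]},
  {"fingers": 1, "xyz": [0.228, -0.204, -0.06], "rotation": [0, 0, 0]},
  {"fingers": 1, "xyz": [0.304, -0.272, -0.08], "rotation": [0, 0, 0]},
  {"fingers": 1, "xyz": [0.38, -0.34, -0.1], "rotation": [0, 0, 0]},
])

```text
clock: 1.52
position: [0.2964, -0.4738, 0.259]
tcp_rot: [[0.961, 0.278, 0.0], [0.278, -0.961, -0.0], [0.0, 0.0, -1.0]]
force: [1.3, -0.9, -0.0]
finger_gap: 0.0925
finger_force: 0.0
```

>>> drive_tool([
  {"fingers": 1, "xyz": [0.076, -0.068, -0.02], "rotation": [0, 0, 0]},
  {"fingers": 1, "xyz": [0.152, -0.136, -0.04], "rotation": [0, 0, 0]},
  {"fingers": 1, "xyz": [0.228, -0.204, -0.06], "rotation": [0, 0, 0]},
  {"fingers": 1, "xyz": [0.304, -0.272, -0.08], "rotation": [0, 0, 0]},
  {"fingers": 1, "xyz": [0.38, -0.34, -0.1], "rotation": [0, 0, 0]},
])

```text
clock: 1.93
position: [0.4046, -0.3007, 0.2993]
tcp_rot: [[0.961, 0.278, 0.001], [0.278, -0.961, -0.0], [0.0, 0.001, -1.0]]
force: [1.2, -1.2, 0.0]
finger_gap: 0.0928
finger_force: 0.0
```

>>> drive_tool([
  {"fingers": 1, "xyz": [0.076, -0.068, 0], "rotation": [0, 0, 0.07]},
  {"fingers": 1, "xyz": [0.152, -0.136, 0], "rotation": [0, 0, 0.14]},
  {"fingers": 1, "xyz": [0.228, -0.204, 0], "rotation": [0, 0, 0.21]},
  {"fingers": 1, "xyz": [0.304, -0.272, 0], "rotation": [0, 0, 0.277]},
  {"fingers": 1, "xyz": [0.38, -0.34, 0], "rotation": [0, 0, 0.277]},
])

```text
clock: 2.35
position: [0.5089, -0.1341, 0.299]
tcp_rot: [[0.987, -0.16, 0.001], [-0.16, -0.987, -0.0], [0.001, 0.0, -1.0]]
force: [-0.4, -1.1, -0.2]
finger_gap: 0.0926
finger_force: 0.0
```

>>> drive_tool([
  {"fingers": 1, "xyz": [0.034, -0.081, 0], "rotation": [0, 0, 0]},
  {"fingers": 1, "xyz": [0.068, -0.162, 0], "rotation": [0, 0, 0]},
  {"fingers": 1, "xyz": [0.102, -0.243, 0], "rotation": [0, 0, 0]},
  {"fingers": 1, "xyz": [0.136, -0.324, 0], "rotation": [0, 0, 0]},
  {"fingers": 1, "xyz": [0.17, -0.4, 0], "rotation": [0, 0, 0]},
])

```text
clock: 2.77
position: [0.6007, 0.0139, 0.2988]
tcp_rot: [[0.988, -0.152, 0.0], [-0.152, -0.988, 0.0], [0.0, -0.0, -1.0]]
force: [0.8, -1.1, -0.5]
finger_gap: 0.093
finger_force: 0.0
```

>>> drive_tool([
  {"fingers": -1, "xyz": [0, 0, 0], "rotation": [0, 0, 0]},
  {"fingers": -1, "xyz": [0, 0, 0], "rotation": [0, 0, 0]},
  {"fingers": -1, "xyz": [0, 0, 0], "rotation": [0, 0, 0]},
])

```text
clock: 3.02
position: [0.5999, 0.0116, 0.2986]
tcp_rot: [[0.988, -0.152, -0.0], [-0.152, -0.988, -0.0], [-0.0, 0.0, -1.0]]
force: [0.1, 1.0, 0.8]
finger_gap: 0.0777
finger_force: 0.0
```

```bash
python3 - <<'E'
from h import *
im=snap('wrist','w1.png')
for l in ['stoppered_center','pull_knob','lid_edge','lid_hinge']:
    print(l,[(np.round(world('wrist',d['xyz']),3),round(d['p'],2)) for d in bot.look_for('wrist',l)[:3]])
yaw=np.radians(-8.8);R=np.array([[np.cos(yaw),-np.sin(yaw)],[np.sin(yaw),np.cos(yaw)]]);c=np.array([.7422,.0799])
P=lambda x,y,z: np.round(pix('wrist',np.r_[c+R@[x/1e3,y/1e3],z/1e3])).astype(int)
for n,p in dict(knob=(-195,-85,95),c1=(-70,-85,127),c2=(-54,-85,127),c3=(-38,-85,127),c4=(-22,-85,127),fr=(-150,-180,130),rimFR=(-138,-125,130),rimBR=(-8,-125,130)).items():
    q=P(*p); print(n,q)
print(bot.get_state()['position'],bot.get_state()['finger_gap'])
E
```

```text
stoppered_center [(array([0.694, 0.004, 0.125]), 0.64), (array([0.676, 0.057, 0.229]), 0.47)]
pull_knob [(array([0.635, 0.014, 0.089]), 0.72)]
lid_edge [(array([0.695, 0.004, 0.13 ]), 0.62), (array([0.676, 0.056, 0.229]), 0.58)]
lid_hinge [(array([0.674, 0.058, 0.228]), 0.72)]
knob [312 268]
c1 [311 147]
c2 [311 128]
c3 [311 109]
c4 [311  88]
fr [414 236]
rimFR [355 224]
rimBR [360  69]
[0.5997582  0.01104303 0.29900357] 0.057347100405064216
```

View pics/w1.png

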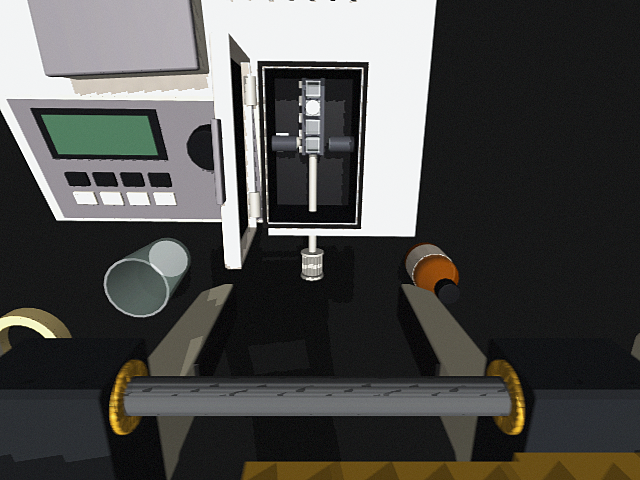

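The wrist view shows the compartment with four cells along column 313. The white stopper is at (313,107), which is the third pocket (predicted at row 109), so the target slide is 0.032. The knob at (312,265) matches the prediction (312,268), and the lid is near upright.

>>> drive_tool([
  {"fingers": -1, "xyz": [0.036, -0.081, 0], "rotation": [0, 0, 0]},
  {"fingers": -1, "xyz": [0.072, -0.162, 0], "rotation": [0, 0, 0]},
  {"fingers": -1, "xyz": [0.108, -0.243, 0], "rotation": [0, 0, 0]},
  {"fingers": -1, "xyz": [0.1425, -0.325, 0], "rotation": [0, 0, 0]},
  {"fingers": -1, "xyz": [0.1425, -0.325, 0], "rotation": [0, 0, 0]},
])

```text
clock: 3.68
position: [0.6779, 0.1354, 0.2972]
tcp_rot: [[0.989, -0.151, -0.001], [-0.151, -0.989, 0.001], [-0.002, -0.001, -1.0]]
force: [-0.4, -0.4, -0.8]
finger_gap: 0.0243
finger_force: 0.0
```

>>> drive_tool([
  {"fingers": -1, "xyz": [0, 0, 0.08], "rotation": [0, 0, 0]},
  {"fingers": -1, "xyz": [0, 0, 0.16], "rotation": [0, 0, 0]},
  {"fingers": -1, "xyz": [0, 0, 0.235], "rotation": [0, 0, 0]},
  {"fingers": -1, "xyz": [0, 0, 0.235], "rotation": [0, 0, 0]},
])

```text
clock: 4.02
position: [0.6742, 0.1307, 0.1981]
tcp_rot: [[0.988, -0.153, -0.008], [-0.153, -0.988, -0.001], [-0.008, 0.002, -1.0]]
force: [-0.3, 0.5, -0.8]
finger_gap: 0.0011
finger_force: 0.0
```

```bash
cat >> h.py <<'E'
yaw=np.radians(-8.8);R=np.array([[np.cos(yaw),-np.sin(yaw)],[np.sin(yaw),np.cos(yaw)]]);c=np.array([.7422,.0799])
def st():
    s=bot.get_state(); p=s['position']; q=R.T@(p[:2]-c)*1e3
    print('t',s['clock'],'inst mm',np.round(q,1),round(p[2]*1e3,1),'F',np.round(s['force'],1),'gap',round(s['finger_gap'],4),round(float(s['finger_force']),1))
E
python3 -c "from h import *
st();snap('side','s2.png');snap('wrist','w2.png')
a=cv2.imread('pics/s2.png')[180:400,130:400];b=cv2.imread('pics/w2.png')
cv2.imwrite('pics/c2.png',np.hstack([cv2.resize(a,(400,326)),cv2.resize(b,(400,326))]))"
```

```text
t 4.0167 inst mm [-74.9  39.8] 198.1 F [-0.3  0.5 -0.8] gap 0.0011 0.0
```

View pics/c2.png

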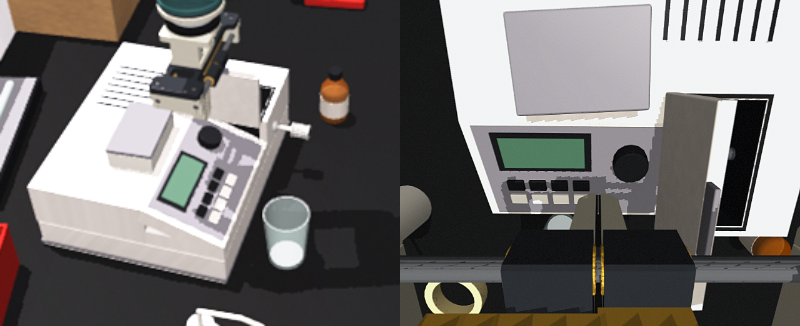

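The fingers are shut and stand left of the lid's outer face, which is still upright and clear of the beaker, box and knob. Next I push the lid over.

>>> drive_tool([
  {"fingers": -1, "xyz": [0, 0.07, 0], "rotation": [0, 0, 0]},
  {"fingers": -1, "xyz": [0, 0.115, 0], "rotation": [0, 0, 0]},
  {"fingers": -1, "xyz": [0, 0.14, 0], "rotation": [0, 0, 0]},
  {"fingers": -1, "xyz": [0, 0.165, 0], "rotation": [0, 0, 0]},
  {"fingers": -1, "xyz": [0, 0.19, 0.005], "rotation": [0, 0, 0]},
])

```text
clock: 4.53
position: [0.6652, 0.0561, 0.205]
tcp_rot: [[0.988, -0.153, 0.003], [-0.153, -0.988, 0.001], [0.003, -0.001, -1.0]]
force: [0.2, 1.2, 1.8]
finger_gap: 0.0004
finger_force: 1.0
```

>>> drive_tool([
  {"fingers": -1, "xyz": [0, 0.022, 0.006], "rotation": [0, 0, 0]},
  {"fingers": -1, "xyz": [0, 0.044, 0.022], "rotation": [0, 0, 0]},
  {"fingers": -1, "xyz": [0, 0.065, 0.042], "rotation": [0, 0, 0]},
  {"fingers": -1, "xyz": [0, 0.08, 0.063], "rotation": [0, 0, 0]},
])

```text
clock: 4.87
position: [0.6596, 0.0241, 0.1766]
tcp_rot: [[0.988, -0.153, -0.0], [-0.153, -0.988, -0.0], [-0.0, 0.0, -1.0]]
force: [0.3, 0.5, 2.5]
finger_gap: 0.0004
finger_force: 1.3
```

```bash
python3 -c "from h import *
st();snap('side','s3.png');snap('wrist','w3.png')
a=cv2.imread('pics/s3.png')[180:400,130:400];b=cv2.imread('pics/w3.png')
cv2.imwrite('pics/c3.png',np.hstack([cv2.resize(a,(400,326)),cv2.resize(b,(400,326))]))"
```

```text
t 4.8667 inst mm [-73.1 -67.8] 176.6 F [0.3 0.5 2.5] gap 0.0004 1.3
```

View pics/c3.png

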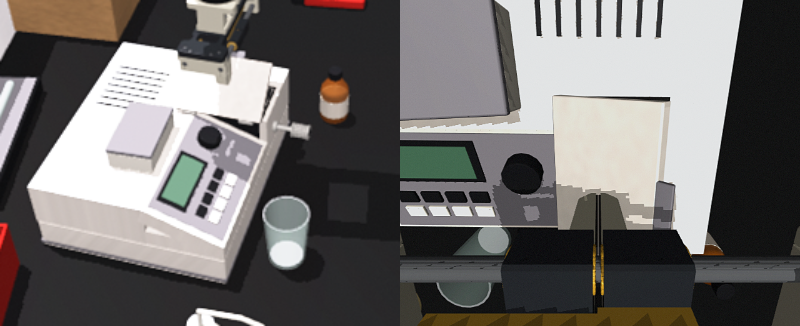

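The lid is tilting over under the fingers, roughly half shut, with light force. I continue down along the arc.

>>> drive_tool([
  {"fingers": -1, "xyz": [0, 0.015, 0.02], "rotation": [0, 0, 0]},
  {"fingers": -1, "xyz": [0, 0.03, 0.043], "rotation": [0, 0, 0]},
  {"fingers": -1, "xyz": [0, 0.04, 0.065], "rotation": [0, 0, 0]},
  {"fingers": -1, "xyz": [0, 0.048, 0.082], "rotation": [0, 0, 0]},
  {"fingers": -1, "xyz": [0, 0.05, 0.089], "rotation": [0, 0, 0]},
])

```text
clock: 5.38
position: [0.6566, 0.0051, 0.142]
tcp_rot: [[0.988, -0.153, 0.0], [-0.153, -0.988, 0.001], [-0.0, -0.001, -1.0]]
force: [-11.0, 6.1, 25.4]
finger_gap: 0.0004
finger_force: 12.7
```

>>> drive_tool([
  {"fingers": -1, "xyz": [0, 0, 0.003], "rotation": [0, 0, 0]},
  {"fingers": -1, "xyz": [0, 0, 0.006], "rotation": [0, 0, 0]},
  {"fingers": -1, "xyz": [0, 0, 0.006], "rotation": [0, 0, 0]},
])

```text
clock: 5.63
position: [0.6567, 0.0052, 0.1421]
tcp_rot: [[0.988, -0.153, 0.001], [-0.153, -0.988, 0.0], [0.001, -0.0, -1.0]]
force: [-11.8, -0.3, 25.4]
finger_gap: 0.0003
finger_force: 13.1
```

```bash
python3 -c "from h import *
st()"
```

```text
t 5.6333 inst mm [-73.1 -86.9] 142.1 F [-11.8  -0.3  25.4] gap 0.0003 13.1
```

>>> drive_tool([
  {"fingers": -1, "xyz": [0, 0, -0.05], "rotation": [0, 0, 0]},
  {"fingers": 0.4, "xyz": [-0.04, 0, -0.14], "rotation": [0, 0, 0]},
  {"fingers": 0.4, "xyz": [-0.13, 0, -0.18], "rotation": [0, 0, 0]},
  {"fingers": 0.4, "xyz": [-0.22, 0, -0.22], "rotation": [0, 0, 0]},
  {"fingers": 0.4, "xyz": [-0.305, 0, -0.22], "rotation": [0, 0, 0]},
])

```text
clock: 6.05
position: [0.5354, 0.0239, 0.2299]
tcp_rot: [[0.988, -0.153, 0.003], [-0.153, -0.988, 0.0], [0.003, -0.001, -1.0]]
force: [-0.5, 0.8, 1.4]
finger_gap: 0.0227
finger_force: 0.0
```

>>> drive_tool([
  {"fingers": 0.4, "xyz": [0, 0, 0], "rotation": [0, 0, 0]},
  {"fingers": 0.4, "xyz": [0, 0, 0], "rotation": [0, 0, 0]},
  {"fingers": 0.4, "xyz": [0, 0, 0], "rotation": [0, 0, 0]},
])

```text
clock: 6.3
position: [0.5363, 0.0238, 0.2271]
tcp_rot: [[0.988, -0.153, 0.0], [-0.153, -0.988, 0.0], [0.0, -0.0, -1.0]]
force: [0.9, 0.4, -0.0]
finger_gap: 0.0421
finger_force: 0.0
```

```bash
python3 - <<'E'
from h import *
st();snap('wrist','w4.png')
for d in bot.look_for('wrist','pull_knob')[:2]:
    w=world('wrist',d['xyz']); print(w,R.T@(w[:2]-c)*1e3,d['p'])
print('pred knob top', pix('wrist',np.r_[c+R@[-.195,-.085],.0975]))
print('waist front/back',pix('wrist',np.r_[c+R@[-.206,-.085],.0975]),pix('wrist',np.r_[c+R@[-.184,-.085],.0975]))
E
```

```text
t 6.3 inst mm [-194.9  -86.9] 227.1 F [ 0.9  0.4 -0. ] gap 0.0421 0.0
[0.54497265 0.02229725 0.09009407] [-186.09326517  -87.09766144] 0.56
pred knob top [314.40932044 227.84550646]
waist front/back [314.42160652 240.77747387] [314.39676611 214.6311947 ]
```

View pics/w4.png

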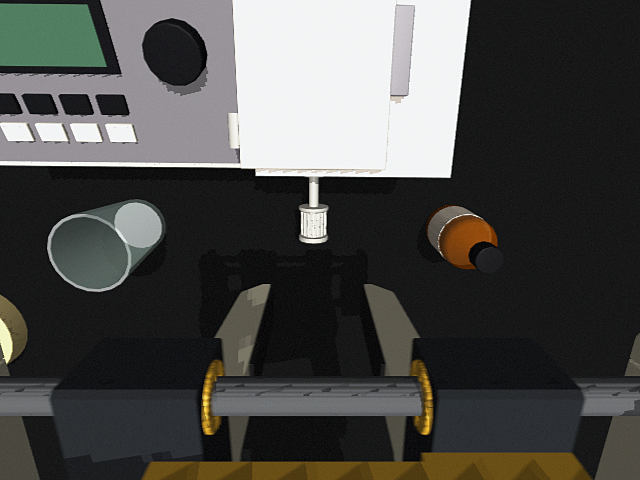

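The lid is shut flush over the compartment. The knob's flanges are at rows 208 and 238, column 313, so the knob is about 4 mm further in than predicted and 2.5 mm left of the TCP. I correct for that and descend.

>>> drive_tool([
  {"fingers": 0.4, "xyz": [0.009, -0.006, 0.08], "rotation": [0, 0, 0]},
  {"fingers": 0.4, "xyz": [0.009, -0.006, 0.18], "rotation": [0, 0, 0]},
  {"fingers": 0.4, "xyz": [0.009, -0.006, 0.27], "rotation": [0, 0, 0]},
  {"fingers": 0.4, "xyz": [0.009, -0.006, 0.35], "rotation": [0, 0, 0]},
  {"fingers": 0.4, "xyz": [0.009, -0.006, 0.4], "rotation": [0, 0, 0]},
])

```text
clock: 6.82
position: [0.539, 0.0255, 0.0629]
tcp_rot: [[0.988, -0.153, -0.005], [-0.153, -0.988, 0.0], [-0.005, 0.001, -1.0]]
force: [0.4, 1.1, -0.2]
finger_gap: 0.0651
finger_force: 0.0
```

>>> drive_tool([
  {"fingers": 0.4, "xyz": [0, 0, 0], "rotation": [0, 0, 0]},
  {"fingers": 0.4, "xyz": [0, 0, 0], "rotation": [0, 0, 0]},
])

```text
clock: 6.98
position: [0.54, 0.0255, 0.0666]
tcp_rot: [[0.988, -0.153, -0.003], [-0.153, -0.988, 0.0], [-0.003, 0.0, -1.0]]
force: [1.1, 0.2, 0.9]
finger_gap: 0.0647
finger_force: 0.0
```

```bash
python3 -c "from h import *
st();snap('wrist','w5.png')
print(pix('wrist',bot.get_state()['position']-[0,0,-.019]))"
```

```text
t 6.9833 inst mm [-191.5  -84.7] 66.6 F [1.1 0.2 0.9] gap 0.0647 0.0
[316.79273266 319.69596929]
```

View pics/w5.png

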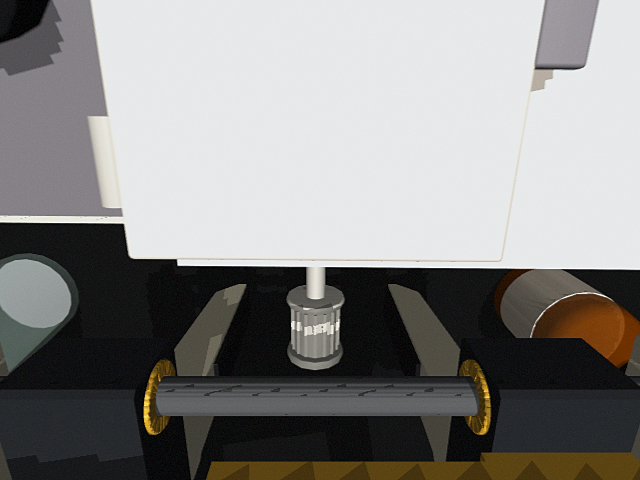

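The knob is between the fingers at about (316,325), in line with the projected grasp point (317,320). Closing now.

>>> drive_tool([
  {"fingers": -1, "xyz": [0, 0, 0], "rotation": [0, 0, 0]},
  {"fingers": -1, "xyz": [0, 0, 0], "rotation": [0, 0, 0]},
  {"fingers": -1, "xyz": [0, 0, 0], "rotation": [0, 0, 0]},
  {"fingers": -1, "xyz": [0, 0, 0], "rotation": [0, 0, 0]},
  {"fingers": -1, "xyz": [0, 0, 0], "rotation": [0, 0, 0]},
], squeeze=25)

```text
clock: 7.45
position: [0.5402, 0.0257, 0.068]
tcp_rot: [[0.988, -0.153, 0.001], [-0.153, -0.988, 0.0], [0.001, -0.0, -1.0]]
force: [1.0, 0.3, 0.0]
finger_gap: 0.0365
finger_force: 0.0
```

>>> drive_tool([
  {"fingers": -1, "xyz": [0, 0, 0], "rotation": [0, 0, 0]},
  {"fingers": -1, "xyz": [0, 0, 0], "rotation": [0, 0, 0]},
  {"fingers": -1, "xyz": [0, 0, 0], "rotation": [0, 0, 0]},
])

```text
clock: 7.7
position: [0.5402, 0.0263, 0.0676]
tcp_rot: [[0.988, -0.153, 0.0], [-0.153, -0.988, 0.001], [0.0, -0.001, -1.0]]
force: [0.4, 2.6, 0.3]
finger_gap: 0.0188
finger_force: 25.0
```

```bash
python3 -c "from h import *
st()"
```

```text
t 7.7 inst mm [-191.5  -83.9] 67.6 F [0.4 2.6 0.3] gap 0.0188 25.0
```

>>> drive_tool([
  {"fingers": -1, "xyz": [-0.01, 0, 0], "rotation": [0, 0, 0]},
  {"fingers": -1, "xyz": [-0.02, 0, 0], "rotation": [0, 0, 0]},
  {"fingers": -1, "xyz": [-0.03, 0, 0], "rotation": [0, 0, 0]},
  {"fingers": -1, "xyz": [-0.04, 0, 0], "rotation": [0, 0, 0]},
  {"fingers": -1, "xyz": [-0.04, 0, 0], "rotation": [0, 0, 0]},
])

```text
clock: 8.12
position: [0.5243, 0.0288, 0.0675]
tcp_rot: [[0.988, -0.153, 0.001], [-0.153, -0.988, 0.001], [0.001, -0.001, -1.0]]
force: [3.1, 6.9, -1.3]
finger_gap: 0.0192
finger_force: 25.0
```

```bash
python3 -c "from h import *
st()"
```

```text
t 8.1167 inst mm [-207.5  -83.8] 67.5 F [ 3.1  6.9 -1.3] gap 0.0192 25.0
```

>>> drive_tool([
  {"fingers": -1, "xyz": [-0.01, 0, 0], "rotation": [0, 0, 0]},
  {"fingers": -1, "xyz": [-0.02, 0, 0], "rotation": [0, 0, 0]},
  {"fingers": -1, "xyz": [-0.03, 0, 0], "rotation": [0, 0, 0]},
  {"fingers": -1, "xyz": [-0.04, 0, 0], "rotation": [0, 0, 0]},
  {"fingers": -1, "xyz": [-0.04, 0, 0], "rotation": [0, 0, 0]},
])

```text
clock: 8.53
position: [0.5085, 0.0314, 0.0676]
tcp_rot: [[0.988, -0.152, 0.001], [-0.152, -0.988, 0.002], [0.001, -0.002, -1.0]]
force: [1.0, 8.9, -0.4]
finger_gap: 0.0191
finger_force: 25.0
```

>>> drive_tool([
  {"fingers": -1, "xyz": [0, 0, 0], "rotation": [0, 0, 0]},
  {"fingers": -1, "xyz": [0, 0, 0], "rotation": [0, 0, 0]},
  {"fingers": -1, "xyz": [0, 0, 0], "rotation": [0, 0, 0]},
])

```text
clock: 8.78
position: [0.5085, 0.0314, 0.0675]
tcp_rot: [[0.988, -0.153, 0.0], [-0.153, -0.988, 0.002], [-0.0, -0.002, -1.0]]
force: [-0.1, 7.8, -0.4]
finger_gap: 0.0193
finger_force: 25.0
```

```bash
python3 - <<'E'
from h import *
st();snap('wrist','w6.png')
for n in ['side','top']: bot.camera(n)
for x in (-.243,-.165): print(pix('wrist',np.r_[c+R@[x,-.085],.0975]))
E
```

```text
t 8.7833 inst mm [-223.5  -83.7] 67.5 F [-0.1  7.8 -0.4] gap 0.0193 25.0
[319.71188963 373.61836569]
[320.49838264 190.95646788]
```

View pics/w6.png

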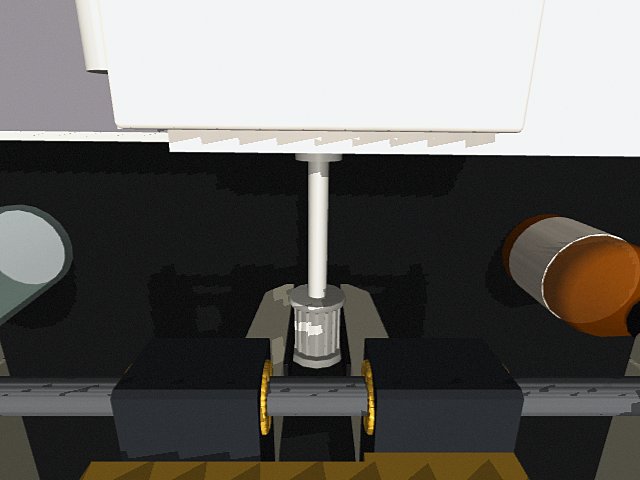

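The knob sits in the fingers just as before the pull (flanges at rows 287 and 358, column 317), so it did not slip. The TCP moved 32.0 mm, the axial force is about 1 N, and the lid is still shut. I hold briefly, then hand in.

>>> drive_tool([
  {"fingers": -1, "xyz": [0, 0, 0], "rotation": [0, 0, 0]},
  {"fingers": -1, "xyz": [0, 0, 0], "rotation": [0, 0, 0]},
  {"fingers": -1, "xyz": [0, 0, 0], "rotation": [0, 0, 0]},
  {"fingers": -1, "xyz": [0, 0, 0], "rotation": [0, 0, 0]},
  {"fingers": -1, "xyz": [0, 0, 0], "rotation": [0, 0, 0]},
])

```text
clock: 9.35
position: [0.5085, 0.0314, 0.0676]
tcp_rot: [[0.988, -0.153, 0.0], [-0.153, -0.988, 0.002], [-0.0, -0.002, -1.0]]
force: [1.2, 8.3, -0.4]
finger_gap: 0.0191
finger_force: 25.0
```

```bash
python3 -c "from h import *
st();print(bot.finish_job())"
```

```text
t 9.35 inst mm [-223.5  -83.7] 67.6 F [ 1.2  8.3 -0.4] gap 0.0191 25.0
the job is handed in; nothing more can be done
None
```

I shut the lid, drew the rack out 32 mm to the third notch to bring the stoppered cell into the beam, and handed the job in at 9.35 s still gripping the knob at 25 N; no verdict came back.

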